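# Close the transport canister over the reagent pot

## Robot

A 7-joint arm with a two-finger parallel gripper is mounted at the origin on a cart in front of the work surface, level with it; the furniture and walls round the work are solid. World frame = base frame: x ahead of the robot, y to its left, z up, the work surface at z = 0. Lengths are in m, angles in rad, forces in N, time in s.
With the tool pointing down it reaches from about 0.35 to 0.9 m from the base axis. Payload 19.9 kg.
Tool frame: the origin (TCP) lies between the finger pads; the fingertips stand 19 mm ahead of it and the grasp point (between the pads) is the TCP; z points along the fingers, y is the line along which they close (so a half turn about z gives the same grasp; the last joint's range is limited). The gripper opens to 94 mm and grips with 3 to 60 N. Pads are 16 mm wide; open, the fingers measure 119 mm over their backs; the gripper's body (75 mm by 177 mm) begins 78 mm behind the grasp point.
Start: joints at [-1.272, 0.417, -0.01, 1.614, 0.005, 1.111, -0.053], TCP at [0.208, 0.589, 0.224] pointing down, gripper open.
Joint ranges: [-2.81, 2.81], [-0.39, 2.02], [-1.27, 1.25], [0.06, 2.57], [-1.19, 4.33], [0.19, 2], [-2.82, 2.82]. Speed limits (rad/s): [1.89, 1.89, 2.39, 2.39, 3.01, 3.01, 3.01].

## Interface

Orientations are given as a 3x3 rotation matrix whose columns are the frame's x, y, z axes.
In Python, from rig import robot gives the robot as it stands. Calls block until the motion is done:
- robot.move_ptp(position, orientation): joint-space move of the TCP to a pose.
- robot.move_linear(position, velocity=0.15, frame=None, threshold=None): straight line of the TCP; frame=None keeps the orientation; velocity is the mean speed in m/s. With threshold (N) it stops when the force on the tool has changed by that much, and returns True; else False.
- robot.goto_joints(angles): joint-space move.
- robot.gripper_to(opening): finger opening in m; the grip force is fixed at half the most; returns when the fingers have stopped.
- robot.pause(seconds).
- robot.ik(position, orientation): joint angles nearest the present ones, or None.
- robot.get_state(): the state.
- robot.grab_frame(name): name is "scene" or "top" or "wrist"; returns the picture (420x560x3 uint8, red, green, blue); there is no depth.
- robot.camera_info(name): a dict with "fx", "fy", "cx", "cy" (pixels), "dist" ([k1, k2, p1, p2, k3] as OpenCV has them; the pictures are not rectified), "rvec" (rotation vector, rad) and "tvec" (3), from world to camera coordinates, as OpenCV has them. Camera axes: x right, y down, z forward; pixel columns grow to the right and rows downward; lengths in m; the calibration is good to about 2 mm. A picture is of the moment at which its call begins: read the wrist's pose just before it. camera_info takes no time and is no camera call; for the wrist camera it gives the pose at the moment of the call.
A pose or a line that the arm cannot do raises robot.PlanningError and nothing moves.
- robot.sign_off(): hands the job in; it is judged then, once.
The state is a dict: "time": time; "qpos": joint angles; "joint_vel": joint speeds; "effort": joint torques, N m; "ee_pos": TCP position; "tool_rot": TCP orientation; "force": force on the tool from outside, world axes, zero at the start; "moment": the same for the moment, N m; "opening": finger opening in m; "grasp_force": force on a finger pad.
Only numpy, scipy, OpenCV 4.12 (cv2) and the standard library are available. Lean on these libraries where they do the work, as an engineer would, in place of code of your own. Each camera call takes 0.05 s, during which the arm holds its last target. There are 200 camera calls.

## Task

The small reagent pot already stands in the lower half of its aluminium transport canister. Take the cover that is tall enough for it by its grip bar and, with the bar across the foot plate, lower it over the pot until its rim sits fully on the shoulder; then twist it a quarter turn, so that the bar lies along the foot plate's long side and the lugs lock under the tabs, and let go. Leave the shallow cover and the brown bottle where they are.

Things in the scene. Friction and masses are not known exactly. Their poses are not given: they have to be found in the camera images.
- canister_base: Canister lower half, aluminium, fixed. Origin: centre of the foot plate's underside, on the axis, z up. Foot plate 110 (x) x 160 (y) x 8 mm, long side along y; on it a round body 100 mm across. A hollow neck (49 mm outer, 39 inner diameter, z 30 to 56 mm) bears two tabs, z 46 to 54 mm, out to radius 40 mm along +y and -y, each 28 degrees to either side; gaps face +x and -x.
- shoulder (a point): Point on the lower half's axis at the height of its shoulder (30 mm above the base's origin), the flat ring round the neck. The cover's rim ends up on it, so the tall cover's origin comes to this point. Axes as the base's.
- cover_tall: Tall cover, the one to use: aluminium upside-down cup, rim down, 106 mm across the rim (102 above), 84 mm high without grip bar, inside 96 mm wide, 78 deep. Origin: centre of the rim plane, z up. Two lugs (z 3 to 10 mm) point inward from the wall to radius 32 mm along +x and -x, under the bar's ends, 20 degrees to either side. About 250 g. Same after a half turn.
- cover_tall_bar (a point): Centre of the top of the tall cover's grip bar, 114 mm above its rim. Bar 64 mm long (x), 14 wide (y), 30 high, standing on the flat top. The cover goes down only with the bar along the base's x (across the foot plate's long side), within 20 degrees and 7 mm. Then 90 degrees either way locks it: bar along the base's y. It turns freely, no stop, 6 mm play in height.
- cover_short: Shallow cover, not to be used: like the tall one but 46 mm high without its bar (bar top at 76 mm) and only 40 mm deep inside, so it cannot close over the pot. Origin: centre of the rim plane. Bystander.
- inner_pot: Reagent pot: white plastic bottle with a blue screw cap, 32 mm in diameter, 58 high, standing loose in the neck of the lower half, its underside level with the shoulder, its top 88 mm above the base's origin. Origin: centre of its underside. It stays there.
- pot_brown_1: Small brown bottle with black cap, 27 mm in diameter, 52 mm high, standing on the bench. Origin: centre of its underside. Bystander.
Things that resemble listed ones, but are neither listed nor needed, are in the scene too. What is shaped like the cover_tall but pink is not meant. There is more than one size of the inner_pot; the one meant has the size given above.

How it is judged:
On the way:
1. the tall cover, held in the gripper, is fully down on the shoulder of the lower half with its bar still across the foot plate (lugs in the gaps) (horizontal distance between cover_tall and canister_base below 0.012 m and z of cover_tall in the frame of canister_base below 0.036 m and angle between the x axis of cover_tall and the x axis of canister_base, either way round below 0.7 rad and contact force between the fingers and cover_tall above 0.5 N), for 0.1 s.
At the end, for the whole second after the job is handed in: The tall cover sits on the shoulder (centred within 12 mm, at most 5 mm above it, upright within 6 degrees, at rest), its grip bar along the long side of the foot plate within 23 degrees, lugs under the tabs; the pot stands inside, within 12 mm of the axis, upright within 11 degrees (horizontal distance between each of cover_tall, inner_pot and canister_base below 0.012 m and z of cover_tall in the frame of canister_base below 0.035 m and angle between cover_tall's own z axis and vertical below 0.1 rad and angle between the x axis of cover_tall and the y axis of canister_base, either way round below 0.4 rad and linear speed of cover_tall below 0.02 m/s and angle between inner_pot's own z axis and vertical below 0.2 rad); the robot touches nothing.
It fails at once if the shallow cover is moved by more than 30 mm (distance of cover_short from where it was at the start of the episode above 0.03 m).
It fails at once if the brown bottle is moved by more than 30 mm (distance of pot_brown_1 from where it was at the start of the episode above 0.03 m).
It fails at once if the reagent pot is tipped by more than 30 degrees (angle between inner_pot's own z axis and vertical above 0.52 rad).
It also fails if it takes over 45 s, if anything falls off the work surface, if the arm or the gripper's body presses on something with over 40 N, if the wrist force passes 120 N, or if a joint passes its speed limit or range.

## Working session

There is one attempt and no reset: what is moved stays moved. The work goes in short steps, each a Python script; the robot and the scene stay as the last script left them, time stands still between calls to the robot, and variables do not carry over. Pictures are saved under pics/ and viewed, at most 10 in all, crops included, and the job is handed in when it is done.

```bash
mkdir -p pics; ls
cat > h.py <<'E'
import numpy as np, cv2
from rig import robot
def save(n,name):
    im=robot.grab_frame(n); cv2.imwrite(f'pics/{name}.png',im[:,:,::-1]); return im
E
python3 - <<'E'
from h import *
import json,pickle
c={}
for n in ("scene","top","wrist"):
    c[n]=robot.camera_info(n); save(n,n+'0')
    i=c[n]; R=cv2.Rodrigues(np.array(i['rvec'],float))[0]; print(n,i['fx'],i['cx'],i['cy'],i['dist'],'pos',-R.T@np.array(i['tvec']).ravel(),'fwd',R[2])
pickle.dump(c,open('cam0.pkl','wb'))
s=robot.get_state();print(s['time'],s['ee_pos'],s['tool_rot'])
a,b=[cv2.imread(f'pics/{n}0.png') for n in ('scene','top')]
E
```

```text
pics
scene 411.3187575702811 275.93223394593235 211.96809353570734 [-0.09051764  0.          0.          0.          0.        ] pos [-0.10565599 -0.48365337  0.63026898] fwd [ 0.69098217  0.46959526 -0.54956704]
top 531.8908149333168 273.66708367899554 211.35364644059598 [-0.06574882  0.          0.          0.          0.        ] pos [ 0.33502665 -0.02828637  1.20312928] fwd [ 0.20063319  0.00325372 -0.97966103]
wrist 365.54279378861617 284.07731081081556 215.6229899571589 [-0.08597889  0.          0.          0.          0.        ] pos [0.14083257 0.61312052 0.38453873] fwd [ 0.23232041 -0.08325668 -0.96906943]
0.15 [0.20821854 0.5890138  0.22398343] [[-9.42842741e-01  3.33237916e-01 -2.37885944e-04]
 [ 3.33237992e-01  9.42842309e-01 -9.06162936e-04]
 [-7.76789160e-05 -9.33641781e-04 -9.99999561e-01]]
```

View pics/top0.png

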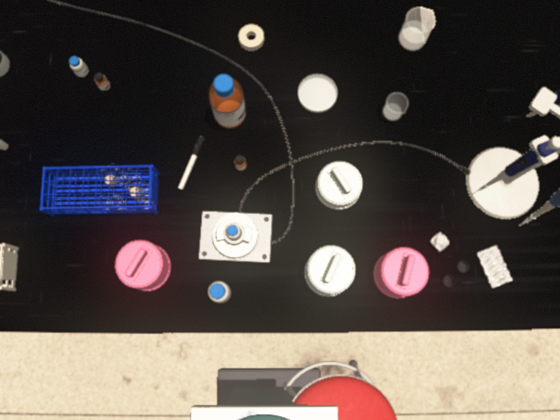

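View pics/scene0.png

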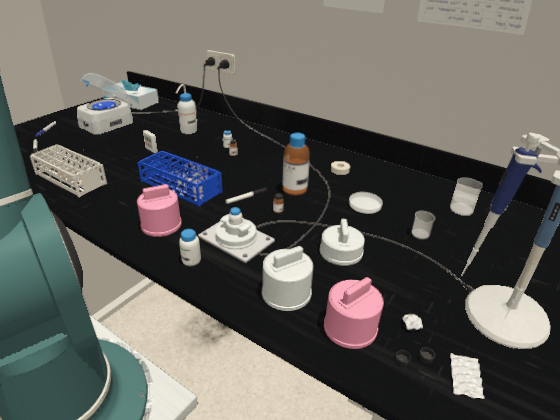

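Top view: plate and pot at (235,236), with the plate's long side along image horizontal (world y). The white covers are at (330,270) and (340,185), the pink ones at (142,265) and (402,272), and the brown bottle at (240,162). The scene view shows the same white covers at (288,278), which is tall, and at (343,243), which is shallow. So the tall cover is top (330,270) = scene (288,278). I'll confirm that in one enlarged crop.

Run:
```python
import cv2,numpy as np
t=cv2.imread('pics/top0.png');s=cv2.imread('pics/scene0.png')
f=lambda im,x,y:cv2.resize(im[y:y+75,x:x+100],(400,300),interpolation=cv2.INTER_CUBIC)
o=np.vstack([np.hstack([f(t,280,232),f(t,185,200)]),np.hstack([f(s,240,238),f(s,187,195)])])
cv2.imwrite('pics/crop1.png',o)
```

```text
(no output)
```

View pics/crop1.png

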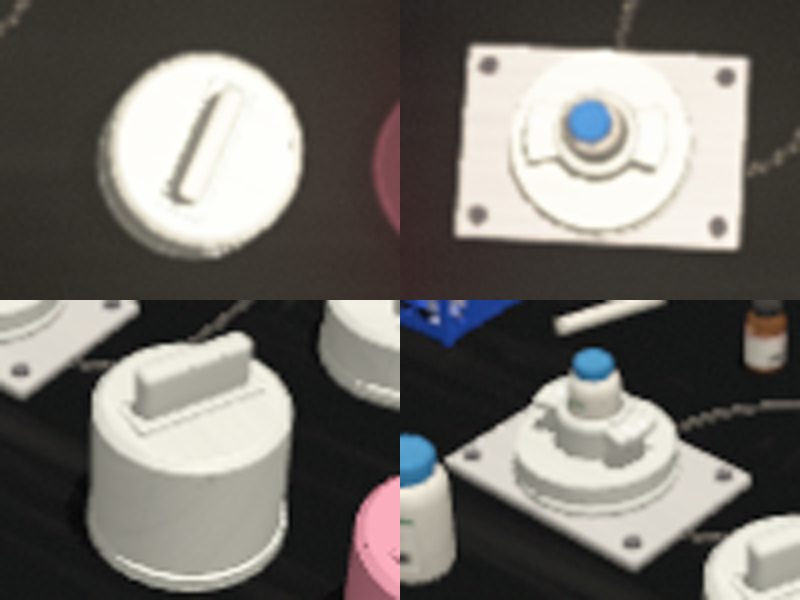

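The crop confirms it. The white cover at top (330,270) / scene (288,278) has the high wall and is not pink, so it is the tall one. The pot is in the neck, the tabs run along the plate's long side, and the plate corners are visible. Triangulating now.

```bash
cat >> h.py <<'E'
import pickle
from scipy.optimize import least_squares
C=pickle.load(open('cam0.pkl','rb'))
def proj(P,i):
    K=np.array([[i['fx'],0,i['cx']],[0,i['fy'],i['cy']],[0,0,1]])
    return cv2.projectPoints(np.atleast_2d(np.array(P,float)),np.array(i['rvec'],float),np.array(i['tvec'],float),K,np.array(i['dist'],float))[0][:,0]
def tri(obs):  # [(cam,px)]
    r=least_squares(lambda p:np.concatenate([proj(p,c)[0]-u for c,u in obs]),[0.5,0,0.05]); return r.x,np.abs(r.fun).max()
def pose(corn,cam_px):  # local corners; fit x,y,z,yaw
    def f(p):
        c,s=np.cos(p[3]),np.sin(p[3]); W=[[p[0]+c*a-s*b,p[1]+s*a+c*b,p[2]] for a,b in corn]
        return np.concatenate([proj(W[k],i)[0]-u for i,k,u in cam_px])
    r=least_squares(f,[0.5,0,0.05,0]); return r.x,r.fun.round(1)
E
python3 - <<'E'
from h import *
m=lambda x0,y0,u,v:np.array([x0+(u+.5)/4-.5,y0+(v+.5)/4-.5])
T,S=C['top'],C['scene']
print('bar',tri([(T,m(280,232,213,144)),(S,m(240,238,193,58))]))
for P in [((232,90),(244,38)),((190,198),(144,76))]: print('bar end',tri([(T,m(280,232,*P[0])),(S,m(240,238,*P[1]))]))
print('cap',tri([(T,m(185,200,188,119)),(S,m(187,195,193,56))]))
corn=[(.055,.08),(.055,-.08),(-.055,-.08),(-.055,.08)]
print('plate',pose(corn,[(T,k,m(185,200,*p)) for k,p in enumerate([(70,44),(350,57),(340,249),(56,236)])]+[(S,k,m(187,195,*p)) for k,p in [(1,(350,179)),(2,(237,267)),(3,(46,160))]]))
print('short',tri([(T,np.array([341,181.])),(S,np.array([344.,228]))]))
E
```

```text
bar (array([ 0.43948172, -0.14500538,  0.11342172]), np.float64(0.2573713043670409))
bar end (array([ 0.46780917, -0.15624935,  0.1132432 ]), np.float64(0.16893638878474349))
bar end (array([ 0.4124885 , -0.13315643,  0.11383258]), np.float64(0.1173739678879997))
cap (array([0.52436261, 0.06455955, 0.09142736]), np.float64(0.13292513835105524))
plate (array([ 0.52294843,  0.06261497,  0.00774399, -0.05200674]), array([ 0.2,  0.2, -0.3,  0.1, -0.1, -0. ,  0.1, -0.2,  0.5, -0.2, -0.4,
       -0.2, -0.1,  0.4]))
short (array([ 0.63444722, -0.17365311,  0.07243614]), np.float64(0.49164043539366276))
```

Heights agree with the text: bar top 113 mm, plate 8 mm, cap about 90 mm, all in reach. Next I check the IK, then approach and take a wrist look above the cover.

```bash
cat >> h.py <<'E'
def R(yaw): # tool down, tool x at yaw
    c,s=np.cos(yaw),np.sin(yaw); return np.array([[c,s,0],[s,-c,0],[0,0,-1.]])
BX,BY,BYAW=0.4395,-0.1450,-0.395
SX,SY,SYAW=0.5229,0.0630,-0.052
E
python3 - <<'E'
from h import *
for n,p,y in [('grasp',(BX,BY,.107),BYAW+np.pi),('grasp0',(BX,BY,.107),BYAW)]+[(f'base{k}',(SX,SY,.137),SYAW+k*np.pi/2) for k in (-1,0,1,2,3)]:
    q=robot.ik(p,R(y)); print(n,None if q is None else np.round(q,2))
robot.move_ptp((BX,BY,.25),R(BYAW+np.pi))
pickle.dump(robot.camera_info('wrist'),open('w1.pkl','wb')); a=save('wrist','w1')
robot.move_linear((BX-0.03,BY+.0,.20))
pickle.dump(robot.camera_info('wrist'),open('w2.pkl','wb')); b=save('wrist','w2')
print(robot.get_state()['time'])
cv2.imwrite('pics/w12.png',cv2.resize(np.hstack([a,b])[:,:,::-1],(800,300)))
for n in('w1','w2'): print(proj([[BX,BY,.114],[BX+.032*np.cos(BYAW),BY+.032*np.sin(BYAW),.114],[BX-.032*np.cos(BYAW),BY-.032*np.sin(BYAW),.114]],pickle.load(open(n+'.pkl','rb'))).round(0).tolist())
E
```

```text
grasp [-0.43  0.39  0.81  2.13 -0.41  0.78  1.82]
grasp0 [-0.62  0.52  1.09  2.13 -0.63  0.85 -1.12]
base-1 [ 0.66  0.59 -1.08  1.91  0.62  1.02  2.39]
base0 [-0.79  0.44  0.76  1.96 -0.39  0.89 -1.45]
base1 [-0.64  0.4   0.57  1.95 -0.28  0.87  0.02]
base2 [-0.47  0.37  0.36  1.95 -0.17  0.86  1.49]
base3 [ 0.66  0.59 -1.08  1.91  0.62  1.02  2.39]
3.5083
[[283.0, 211.0], [283.0, 247.0], [283.0, 173.0]]
[[300.0, 263.0], [299.0, 303.0], [300.0, 221.0]]
```

View pics/w12.png

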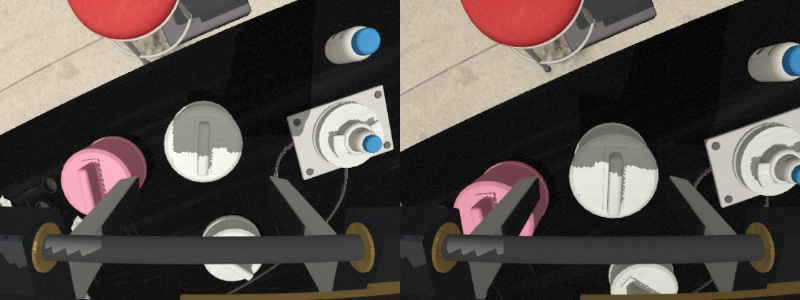

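The bar appears at w1 (284,206) and w2 about (301,258), against predictions of (283,211) and (300,263), so it agrees to within a few mm. One enlarged crop will settle the offset along the bar.

Run:
```python
from h import *
o=[]
for n,y in (('w1',130),('w2',165)):
    im=cv2.imread(f'pics/{n}.png'); I=pickle.load(open(n+'.pkl','rb'))
    im=cv2.resize(im[y:y+150,230:370],(400,429),interpolation=cv2.INTER_CUBIC); f=400/140
    c,s=np.cos(BYAW),np.sin(BYAW)
    for z,L in ((.114,[(.032,.007),(.032,-.007),(-.032,-.007),(-.032,.007)]),(.084,[(.051*np.cos(t),.051*np.sin(t)) for t in np.linspace(0,6.28,60)])):
        p=proj([[BX+c*a-s*b,BY+s*a+c*b,z] for a,b in L],I)
        cv2.polylines(im,[np.int32(((p-[230,y])+.5)*f)],True,(0,0,255),1)
    o.append(im)
cv2.imwrite('pics/w12c.png',np.hstack(o))
```

```text
(no output)
```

View pics/w12c.png

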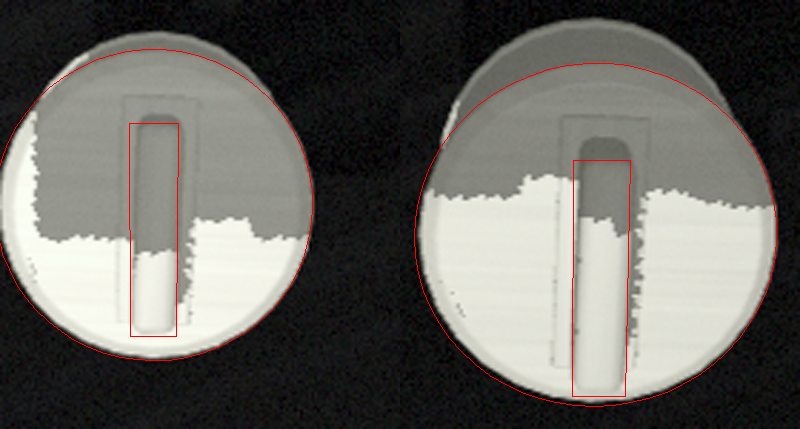

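The overlay of the predicted bar and cover matches to about 1 mm in both views. Grasping, lifting and carrying it over the base.

Run:
```python
from h import *
G=R(BYAW+np.pi)
robot.gripper_to(.05)
robot.move_linear((BX,BY,.16))
print(robot.move_linear((BX,BY,.1075),velocity=.06,threshold=8))
robot.gripper_to(0.0)
s=robot.get_state();print(s['time'],s['ee_pos'],s['opening'],s['grasp_force'],s['force'])
robot.move_linear((BX,BY,.25),velocity=.12)
robot.move_ptp((SX,SY,.25),R(SYAW+np.pi))
s=robot.get_state();print(s['time'],s['ee_pos'],s['opening'],s['grasp_force'],s['force'])
pickle.dump(robot.camera_info('wrist'),open('w3.pkl','wb'))
o=[]
for n,I in (('top',C['top']),('scene',C['scene'])):
    im=save(n,n+'1')[:,:,::-1].copy()
    for x,y,z,r,n2 in ((SX,SY,.25-.1075,.053,60),(SX,SY,.03,.05,60)):
        L=[(r*np.cos(t),r*np.sin(t),z) for t in np.linspace(0,6.28,n2)]
        p=proj([[x+a,y+b,z] for a,b,z in L],I)
        cv2.polylines(im,[np.int32(p*8)],True,(0,0,255),1,cv2.LINE_AA,3)
    u=proj([SX,SY,.12],I)[0].astype(int); o.append(cv2.resize(im[u[1]-60:u[1]+60,u[0]-50:u[0]+50],(400,480),interpolation=cv2.INTER_CUBIC))
cv2.imwrite('pics/c3.png',np.hstack(o))
```

```text
False
6.4917 [ 0.43934155 -0.14494019  0.10738642] 0.013537793079597673 29.941325783729553 [-0.49113647  0.93370405 -2.00253414]
8.7333 [0.52277884 0.06247601 0.24976815] 0.01405774414153865 29.93994802236557 [ 0.25610793 -0.32071815 -2.86779883]
```

View pics/c3.png

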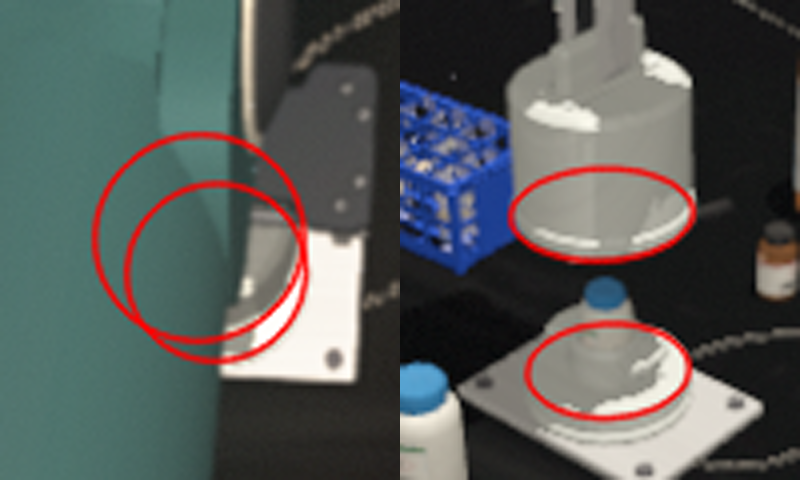

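The scene crop shows the cover hanging upright, its rim on the predicted ellipse and above the pot. Lowering it under force watch.

Run:
```python
from h import *
robot.move_linear((SX,SY,.165),velocity=.1)
h=robot.move_linear((SX,SY,.131),velocity=.03,threshold=6)
robot.pause(.2)
s=robot.get_state();print(h,s['time'],s['ee_pos'],s['grasp_force'],s['force'],s['moment'])
```

```text
True 10.9 [0.52286031 0.06282923 0.1370751 ] 29.995666444301605 [-1.06090754 -0.29716672  7.14449824] [-0.03092507  0.21260272 -0.0772194 ]
```

Contact came at TCP z 0.1371, where seating predicts 0.1375, so the rim is on the shoulder. Twisting with slight relief.

Run:
```python
from h import *
x,y,_=robot.get_state()['ee_pos']
robot.move_linear((x,y,.1385),velocity=.02)
for k in range(1,10):
    robot.move_ptp((x,y,.1385),R(SYAW+np.pi-k*np.pi/18))
    s=robot.get_state()
    print(k,s['ee_pos'].round(4),s['force'].round(1),s['moment'].round(2),round(s['opening'],4))
    if np.linalg.norm(s['force'])>35: break
h=robot.move_linear((x,y,.135),velocity=.02,threshold=5)
s=robot.get_state();print(h,s['time'],s['ee_pos'],s['force'])
```

```text
1 [0.5227 0.0629 0.1383] [ 0.2 -0.3 -2.8] [ 0.09 -0.02  0.  ] 0.0136
2 [0.5228 0.0629 0.1384] [ 0.6 -0.3 -2.7] [-0.04 -0.09 -0.01] 0.0138
3 [0.5228 0.0628 0.1384] [-0.1  0.9 -2.5] [-0.01  0.08  0.08] 0.0139
4 [0.5228 0.0628 0.1384] [-0.   0.6 -3.2] [-0.07 -0.02  0.05] 0.0138
5 [0.5228 0.0628 0.1384] [-0.2 -1.4 -2.5] [-0.02  0.02  0.01] 0.0137
6 [0.5228 0.0628 0.1384] [-0.  -0.3 -3.9] [-0.08  0.06  0.01] 0.0139
7 [0.5228 0.0628 0.1384] [ 0.2 -0.1 -4.6] [-0.08  0.05 -0.01] 0.0139
8 [0.5228 0.0627 0.1384] [-0.4 -0.8 -3. ] [-0.07  0.04  0.02] 0.0137
9 [0.5228 0.0627 0.1384] [ 0.8 -0.1 -3.7] [-0.05  0.09  0.03] 0.0137
True 13.8 [0.52322209 0.06231457 0.13662356] [-1.43939445  0.15815162  8.05771612]
```

The twist ran freely and the cover is down again. Releasing, retreating and checking.

Run:
```python
from h import *
x,y,z=robot.get_state()['ee_pos']
robot.gripper_to(.045)
robot.move_linear((x,y,.26),velocity=.12)
robot.move_ptp((.42,-.10,.30),R(SYAW+np.pi/2))
robot.pause(.3)
o=[]
for n in ('top','scene'):
    I=C[n]; im=save(n,n+'2')[:,:,::-1].copy()
    c,s=np.cos(SYAW+np.pi/2),np.sin(SYAW+np.pi/2)
    p=proj([[SX+c*a-s*b,SY+s*a+c*b,.144] for a,b in [(.032,.007),(.032,-.007),(-.032,-.007),(-.032,.007)]],I)
    cv2.polylines(im,[np.int32(p*8)],True,(0,0,255),1,cv2.LINE_AA,3)
    u=proj([SX,SY,.07],I)[0].astype(int); o.append(cv2.resize(im[u[1]-60:u[1]+60,u[0]-50:u[0]+50],(400,480),interpolation=cv2.INTER_CUBIC))
cv2.imwrite('pics/c4.png',np.hstack(o)); print(robot.get_state()['time'])
```

```text
16.9333
```

View pics/c4.png

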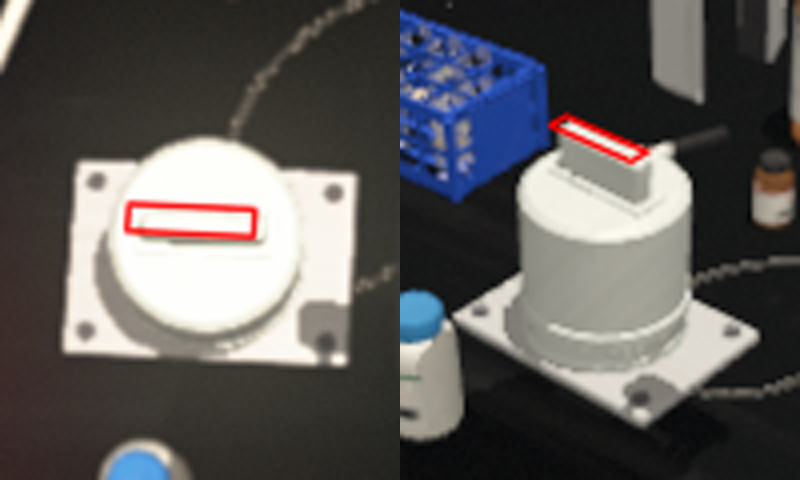

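The bar lies along the plate's long side and the rim is down evenly. The bar looks a few mm off the prediction, so I'll measure it on a clean enlarged crop before handing in.

Run:
```python
from h import *
o=[]
for n in ('top','scene'):
    im=cv2.imread(f'pics/{n}2.png'); u=proj([SX,SY,.10],C[n])[0].astype(int); x,y=u-[25,37]; print(n,x,y)
    im=im[y:y+75,x:x+50]
    im=np.clip((im.astype(float)-90)*255/165,0,255).astype(np.uint8)
    o.append(cv2.resize(im,(400,600),interpolation=cv2.INTER_CUBIC))
cv2.imwrite('pics/c5.png',np.hstack(o))
```

```text
top 207 192
scene 209 169
```

View pics/c5.png

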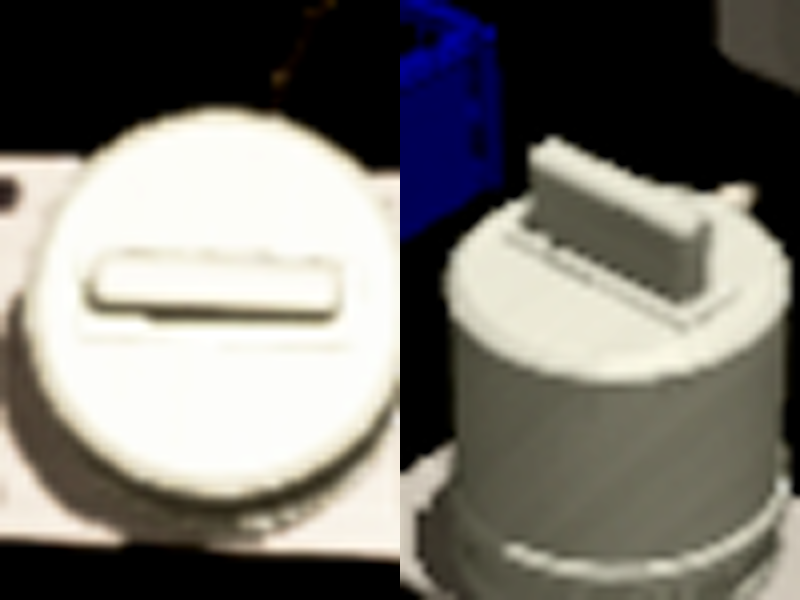

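Clean crop: the bar top is centred at (217,281) in the top part and (220,188) in the scene part.

Run:
```python
from h import *
m=lambda x0,y0,u,v:np.array([x0+(u+.5)/8-.5,y0+(v+.5)/8-.5])
T,S=C['top'],C['scene']
print('bar',tri([(T,m(207,192,217,281)),(S,m(209,169,220,188))]))
for a,b in (((95,280),(143,147)),((340,284),(300,230))): print('end',tri([(T,m(207,192,*a)),(S,m(209,169,*b))]))
```

```text
bar (array([0.52123703, 0.05618791, 0.14213549]), np.float64(0.14433961660574823))
end (array([0.52144069, 0.08646278, 0.14523648]), np.float64(0.41941488180106035))
end (array([0.52051088, 0.02542066, 0.13951116]), np.float64(0.0608110352247877))
```

The bar measures about (0.521, 0.056) against the base at (0.523, 0.063). That is 4–7 mm off along y, inside the 12 mm limit but with little rim support on one side and perhaps a slight tilt. I'll regrip, lift slightly within the play, shift +5 mm in y and set it down again.

Run:
```python
from h import *
Y=R(SYAW+np.pi/2); x,y=.5225,.0600
robot.move_ptp((x,y,.26),Y)
robot.move_linear((x,y,.17))
print(robot.move_linear((x,y,.138),velocity=.05,threshold=8))
robot.gripper_to(0.0)
st=lambda:print({k:np.round(robot.get_state()[k],4) for k in('time','ee_pos','force','moment','opening')})
st()
robot.move_linear((x,y,.140),velocity=.02); st()
robot.move_linear((x+.0005,y+.005,.140),velocity=.02,threshold=15); st()
robot.move_linear((x+.0005,y+.005,.134),velocity=.015,threshold=5); robot.pause(.2); st()
robot.gripper_to(.045)
robot.move_linear((x,y+.005,.26),velocity=.12)
robot.move_ptp((.42,-.10,.30),Y); robot.pause(.3); st()
o=[]
for n in ('top','scene'):
    im=save(n,n+'3')[:,:,::-1]; u=proj([SX,SY,.10],C[n])[0].astype(int); a,b=u-[25,37]
    im=np.clip((im[b:b+75,a:a+50].astype(float)-90)*255/165,0,255).astype(np.uint8)
    o.append(cv2.resize(im,(400,600),interpolation=cv2.INTER_CUBIC))
cv2.imwrite('pics/c6.png',np.hstack(o))
```

```text
False
{'time': np.float64(19.8583), 'ee_pos': array([0.5225, 0.06  , 0.1381]), 'force': array([-2.0619,  0.4964,  4.1147]), 'moment': array([0.0349, 0.551 , 0.0839]), 'opening': np.float64(0.0139)}
{'time': np.float64(20.1083), 'ee_pos': array([0.5225, 0.06  , 0.14  ]), 'force': array([ 0.4867,  0.2637, -1.8281]), 'moment': array([-0.1211,  0.0496,  0.0177]), 'opening': np.float64(0.0137)}
{'time': np.float64(20.5083), 'ee_pos': array([0.523 , 0.0651, 0.14  ]), 'force': array([ 0.0097, -0.5309,  0.5503]), 'moment': array([-0.6001,  0.2074, -0.0103]), 'opening': np.float64(0.0136)}
{'time': np.float64(20.9167), 'ee_pos': array([0.5232, 0.0655, 0.1397]), 'force': array([-2.0953,  0.8784,  6.0212]), 'moment': array([-0.0028,  0.4047,  0.0028]), 'opening': np.float64(0.014)}
{'time': np.float64(23.85), 'ee_pos': array([ 0.4202, -0.0996,  0.2998]), 'force': array([1.101 , 0.2042, 0.6611]), 'moment': array([-0.0588,  0.0319,  0.0303]), 'opening': np.float64(0.0451)}
```

View pics/c6.png

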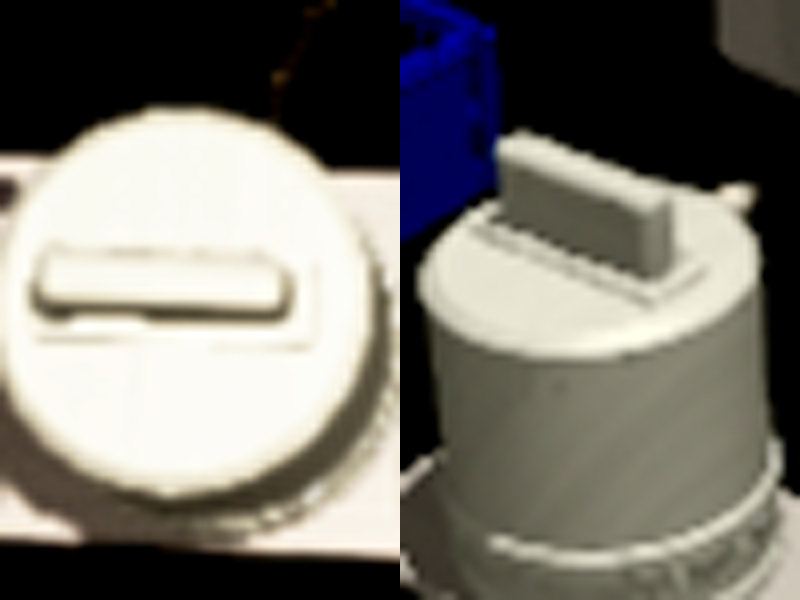

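The bar moved about 13 mm in the image for a 5 mm shift, so the cover now leans towards +y: it pivoted in the pads. I'll fit the full pose, including tilt, from silhouette masks in both views for both states.

```bash
cat >> h.py <<'E'
from scipy.spatial.transform import Rotation as Ro
from scipy.optimize import minimize
th=np.linspace(0,2*np.pi,72,endpoint=False)
ring=lambda r,z:np.c_[r*np.cos(th),r*np.sin(th),0*th+z]
RIM=np.vstack([ring(.053,0),ring(.053,.005)]);WALL=np.vstack([ring(.051,.005),ring(.051,.084)])
BAR=np.array([[a,b,z] for a in(-.032,.032) for b in(-.007,.007) for z in(.084,.114)])
def draw(P,I,shape,s=4):
    m=np.zeros((shape[0]*s,shape[1]*s),np.uint8)
    for G in P: cv2.fillConvexPoly(m,cv2.convexHull(np.int32(np.round((proj(G,I)+.5)*s))),255)
    return cv2.resize(m,shape[::-1],interpolation=cv2.INTER_AREA)/255.
def basesil(I,shape):
    r=Ro.from_euler('z',SYAW); t=np.array([SX,SY,0])
    B=[np.array([[a,b,z] for a in(-.055,.055) for b in(-.08,.08) for z in(0,.008)])]+[np.vstack([ring(.05,.008),ring(.05,.03)])]
    return [r.apply(b)+t for b in B]
def cov(p): # x,y,z,tilt x,tilt y,yaw
    r=Ro.from_rotvec([p[3],p[4],0])*Ro.from_euler('z',p[5]); return [r.apply(g)+p[:3] for g in(RIM,WALL,BAR)]
def edgefit(tag,p0):
    D=[]
    for n in('top','scene'):
        im=cv2.cvtColor(cv2.imread(f'pics/{n}{tag}.png'),cv2.COLOR_BGR2GRAY)
        e=cv2.Canny(cv2.GaussianBlur(im,(3,3),0),25,60)
        D.append(np.minimum(cv2.distanceTransform(255-e,cv2.DIST_L2,5),4))
    def f(p):
        r=[]
        for n,d in zip(('top','scene'),D):
            I=C[n]
            for G in cov(p)[:2]+[cov(p)[2]]:
                h=cv2.convexHull(np.float32(proj(G,I)))[:,0]; h=np.vstack([h,h[:1]])
                L=np.r_[0,np.cumsum(np.linalg.norm(np.diff(h,axis=0),axis=1))]; q=np.arange(0,L[-1],1.)
                pts=np.c_[np.interp(q,L,h[:,0]),np.interp(q,L,h[:,1])].astype(np.float32)
                r.append(cv2.remap(d.astype(np.float32),pts[None,:,0],pts[None,:,1],cv2.INTER_LINEAR).ravel())
        return float(np.mean(np.concatenate(r)))
    best=None
    for ty in np.linspace(-.12,.12,7):
        q=np.array(p0,float); q[3]=ty
        r=minimize(lambda v:f(q+v*[.004,.004,.004,.05,.05,.05]),np.zeros(6),method='Nelder-Mead',options=dict(initial_simplex=np.vstack([np.zeros(6),np.eye(6)]),maxiter=500))
        if best is None or r.fun<best[1]: best=(q+r.x*[.004,.004,.004,.05,.05,.05],r.fun)
    return best
E
python3 - <<'E'
from h import *
np.set_printoptions(suppress=True,precision=4)
print('start',edgefit('0',[BX,BY,0,0,0,BYAW]))
for t in '23': print(t,edgefit(t,[SX,SY,.03,0,0,SYAW+np.pi/2]))
E
```

```text
start (array([ 0.4389, -0.1454, -0.0019, -0.0081,  0.0151, -0.3014]), np.float64(1.038896083831787))
2 (array([ 0.5334,  0.0655,  0.0358,  0.0724, -0.1581,  1.6532]), np.float64(0.9488666653633118))
3 (array([ 0.5345,  0.075 ,  0.0338,  0.0702, -0.1547,  1.5613]), np.float64(0.7790429592132568))
```

```bash
cat > fit.py <<'E'
from h import *
np.set_printoptions(suppress=True,precision=4)
O={'top':(207,192),'scene':(209,169)}
def feats(p):
    r=Ro.from_rotvec([p[3],p[4],0])*Ro.from_euler('z',p[5]); t=p[:3]
    def q(P,n): return ((proj(r.apply(np.atleast_2d(P))+t,C[n])-O[n])+.5)*8-.5
    T,S='top','scene'; e=np.array([[.032,0,.114],[-.032,0,.114]])
    d=ring(.051,.084); dt=q(d,T); ds=q(d,S); rm=q(ring(.053,.0025),S)
    return np.concatenate([q(e,T).ravel(),q(e,S).ravel(),[dt[:,0].min(),dt[:,0].max(),dt[:,1].min(),ds[:,0].min(),ds[:,0].max(),ds[:,1].max(),rm[:,0].max(),rm[:,1].max()]])
M={'2':[93,280,340,285,140,148,298,228, 28,397,105, 45,390,380, 389,577],
   '3':[35,278,290,283,100,143,262,203, 2,368,106, 20,360,357, 382,565]}
if __name__=='__main__':
  for k,m in M.items():
    best=min((least_squares(lambda p:(feats(p)-m)/8,[SX,SY,.03,a,0,SYAW+np.pi/2],x_scale=[.01,.01,.01,.1,.1,.1],loss='soft_l1') for a in(-.1,0,.1)),key=lambda r:r.cost)
    print(k,best.x,best.cost,'axis lean x,y:',best.x[4],-best.x[3]); print(((feats(best.x)-m)/8).round(1))
E
python3 fit.py
```

```text
2 [ 0.5304  0.0681  0.0306  0.1041 -0.0894  1.5485] 3.3719742685837035 axis lean x,y: -0.08943124659396753 -0.1040821013880957
[-0.4 -0.1  0.4  0.3 -0.8 -0.8  0.4  0.3 -1.4  1.6 -0.8 -0.1 -0.1 -0.1
  0.1  1.2]
3 [ 0.5262  0.0667  0.0297 -0.0298 -0.0493  1.5417] 3.6715552704753867 axis lean x,y: -0.04926431823035269 0.029772601508880368
[ 0.2  0.2 -0.2  0.2  0.1 -0.5  0.2 -0.  -2.5  0.5 -0.4 -0.2  0.2 -0.3
  0.3  2.2]
```

The fits are noisy, so the lean needs a closer look from the side. I'll look for a reachable oblique wrist pose.

Run:
```python
from h import *
s=robot.get_state(); I=robot.camera_info('wrist')
Rc=cv2.Rodrigues(np.array(I['rvec'],float))[0]; tc=np.array(I['tvec'],float).ravel(); cp=-Rc.T@tc
Rt=np.array(s['tool_rot']); A=Rt.T@Rc.T; b=Rt.T@(cp-s['ee_pos']); print('cam in tool',b,A.round(3).tolist())
tgt=np.array([SX,SY,.08]); ray=np.array([0,(150-I['cy'])/I['fy'],1.]); ray/=np.linalg.norm(ray)
out=[]
for az in np.radians(np.arange(-180,180,15)):
  for el in np.radians(np.arange(15,61,5)):      # ray elevation downwards
    d=np.array([np.cos(az)*np.cos(el),np.sin(az)*np.cos(el),-np.sin(el)])
    x=np.cross(d,[0,0,1]);x/=np.linalg.norm(x)
    y=np.cross(d,x) # down
    # camera axes so that camera ray 'ray' -> d
    a=np.arctan2(ray[1],ray[2]); z=np.cos(a)*d-np.sin(a)*y; yy=np.cross(z,x)
    Rw=np.c_[x,yy,z]; T=Rw@A.T
    for dist in (.22,.27,.33,.4):
      p=tgt-dist*d-T@b
      if p[2]<.1: continue
      q=robot.ik(p,T)
      if q is not None: out.append((np.degrees(el),np.degrees(az),dist,p.round(3),np.abs(np.array(q)-s['qpos']).max().round(2)))
out.sort(key=lambda o:(o[0],o[4]))
for o in out[:14]: print(o)
```

```text
cam in tool [ 0.07149108 -0.00026385 -0.16062856] [[0.0, -0.969, -0.246], [1.0, 0.0, 0.0], [-0.0, -0.246, 0.969]]
(np.float64(20.0), np.float64(90.0), 0.4, array([ 0.523, -0.178,  0.104]), np.float64(1.29))
(np.float64(20.0), np.float64(75.0), 0.4, array([ 0.461, -0.17 ,  0.104]), np.float64(1.35))
(np.float64(20.0), np.float64(105.00000000000001), 0.4, array([ 0.585, -0.17 ,  0.104]), np.float64(1.4))
(np.float64(20.0), np.float64(-29.999999999999996), 0.4, array([0.314, 0.183, 0.104]), np.float64(1.44))
(np.float64(20.0), np.float64(-45.0), 0.4, array([0.352, 0.233, 0.104]), np.float64(1.6))
(np.float64(20.0), np.float64(-59.99999999999999), 0.4, array([0.402, 0.272, 0.104]), np.float64(1.69))
(np.float64(20.0), np.float64(59.99999999999999), 0.4, array([ 0.403, -0.146,  0.104]), np.float64(1.73))
(np.float64(20.0), np.float64(-75.0), 0.4, array([0.46 , 0.296, 0.104]), np.float64(1.83))
(np.float64(20.0), np.float64(-90.0), 0.4, array([0.523, 0.304, 0.104]), np.float64(2.04))
(np.float64(20.0), np.float64(45.0), 0.4, array([ 0.353, -0.108,  0.104]), np.float64(2.34))
(np.float64(25.0), np.float64(90.0), 0.4, array([ 0.523, -0.175,  0.125]), np.float64(1.23))
(np.float64(25.0), np.float64(75.0), 0.4, array([ 0.461, -0.167,  0.125]), np.float64(1.34))
(np.float64(25.0), np.float64(105.00000000000001), 0.4, array([ 0.585, -0.167,  0.125]), np.float64(1.39))
(np.float64(25.0), np.float64(-29.999999999999996), 0.4, array([0.317, 0.182, 0.125]), np.float64(1.56))
```

```bash
cat > side.py <<'E'
from h import *
A=np.array([[0.0,-0.969,-0.246],[1,0,0],[0,-0.246,0.969]]); b=np.array([.07149,-.00026,-.16063])
def side(az,el,dist,I,row=150):
    az,el=np.radians([az,el]); tgt=np.array([SX,SY,.08]); k=(row-I['cy'])/I['fy']
    d=np.array([np.cos(az)*np.cos(el),np.sin(az)*np.cos(el),-np.sin(el)])
    x=np.cross(d,[0,0,1]);x/=np.linalg.norm(x); y=np.cross(d,x); a=np.arctan(k); z=np.cos(a)*d-np.sin(a)*y
    T=np.c_[x,np.cross(z,x),z]@A.T; u,_,v=np.linalg.svd(T); T=u@v
    return tgt-dist*d-T@b,T
E
python3 - <<'E'
from side import *
I=robot.camera_info('wrist'); q0=np.array(robot.get_state()['qpos']); print(q0.round(2))
for el in(30,35,40,45):
  for az in range(-45,46,15):
    for dist in(.3,.35,.4):
      p,T=side(az,el,dist,I); q=robot.ik(p,T)
      if q is not None: print(el,az,dist,p.round(3),np.abs(q-q0).max().round(2))
E
```

```text
[-0.92 -0.08  1.05  1.99  0.07  1.19  0.05]
30 -45 0.3 [0.419 0.166 0.095] 1.7
30 -45 0.35 [0.388 0.197 0.12 ] 1.73
30 -45 0.4 [0.358 0.228 0.145] 1.76
30 -30 0.3 [0.396 0.136 0.095] 1.58
30 -30 0.35 [0.358 0.158 0.12 ] 1.62
30 -30 0.4 [0.321 0.179 0.145] 1.67
30 45 0.3 [ 0.419 -0.041  0.095] 2.63
30 45 0.35 [ 0.389 -0.071  0.12 ] 2.6
30 45 0.4 [ 0.358 -0.102  0.145] 2.26
35 -45 0.3 [0.42  0.165 0.108] 1.78
35 -45 0.35 [0.391 0.194 0.137] 1.79
35 -45 0.4 [0.362 0.223 0.166] 1.83
35 -30 0.3 [0.397 0.135 0.108] 1.71
35 -30 0.35 [0.362 0.156 0.137] 1.76
35 -30 0.4 [0.327 0.176 0.166] 1.8
35 45 0.3 [ 0.421 -0.04   0.108] 2.56
35 45 0.35 [ 0.392 -0.068  0.137] 2.55
35 45 0.4 [ 0.363 -0.097  0.166] 2.04
40 -45 0.3 [0.423 0.163 0.121] 1.86
40 -45 0.35 [0.395 0.19  0.153] 1.91
40 -45 0.4 [0.368 0.217 0.185] 1.95
40 -30 0.3 [0.4   0.134 0.121] 1.84
40 -30 0.35 [0.367 0.153 0.153] 1.91
40 -30 0.4 [0.334 0.172 0.185] 1.97
40 45 0.3 [ 0.423 -0.037  0.121] 2.51
40 45 0.35 [ 0.396 -0.064  0.153] 2.34
40 45 0.4 [ 0.369 -0.092  0.185] 1.64
45 -45 0.3 [0.425 0.16  0.133] 1.96
45 -45 0.35 [0.4   0.185 0.168] 2.0
45 -45 0.4 [0.375 0.21  0.204] 2.05
45 -30 0.3 [0.404 0.132 0.133] 1.99
45 -30 0.35 [0.373 0.149 0.168] 2.08
45 -30 0.4 [0.342 0.167 0.204] 2.16
45 45 0.3 [ 0.426 -0.034  0.133] 2.45
45 45 0.35 [ 0.401 -0.059  0.168] 2.12
45 45 0.4 [ 0.376 -0.084  0.204] 1.25
```

A better remedy is to grip the bar across its ends, with the tool turned 90°. The flat pads then square the cover about x and centre it along y, and it goes down with no pivot available in the leaning direction. Then one side view.

```bash
cat side.py > /dev/null
python3 - <<'E'
from side import *
Y=R(SYAW+np.pi); x,y=SX,SY
st=lambda m:print(m,{k:np.round(robot.get_state()[k],4).tolist() for k in('time','ee_pos','force','moment','opening','grasp_force')})
robot.gripper_to(.09)
robot.move_ptp((x,y,.26),Y)
robot.move_linear((x,y,.17))
print(robot.move_linear((x,y,.1395),velocity=.04,threshold=6)); st('in')
robot.gripper_to(.055); st('grip')
robot.move_linear((x,y,.1415),velocity=.02); st('lift')
h=robot.move_linear((x,y,.135),velocity=.015,threshold=6); robot.pause(.2); st(f'down {h}')
E
```

```text
False
in {'time': 27.9, 'ee_pos': [0.523, 0.0629, 0.1397], 'force': [0.5278, -0.2345, 0.4809], 'moment': [0.0275, -0.0064, -0.0321], 'opening': 0.0904, 'grasp_force': 0.0}
grip {'time': 28.425, 'ee_pos': [0.523, 0.0632, 0.1396], 'force': [0.65, 1.4149, 1.2099], 'moment': [0.5367, -0.1074, 0.004], 'opening': 0.0639, 'grasp_force': 29.9949}
lift {'time': 28.675, 'ee_pos': [0.5227, 0.0628, 0.1415], 'force': [-0.6496, 0.6345, -3.1188], 'moment': [0.0261, 0.0336, 0.0649], 'opening': 0.0637, 'grasp_force': 29.9882}
down True {'time': 29.1583, 'ee_pos': [0.5228, 0.0629, 0.1392], 'force': [-2.5718, 0.2452, 8.2546], 'moment': [-0.1038, 0.4197, 0.0143], 'opening': 0.0639, 'grasp_force': 29.9979}
```

Opening 63.8 mm equals the bar length, so the cover is squared between the pads and seated again. Releasing and taking a side look, with an upright model overlaid.

Run:
```python
from side import *
x,y,z=robot.get_state()['ee_pos']
robot.gripper_to(.09)
robot.move_linear((x,y,.27),velocity=.15)
p,T=side(45,45,.4,robot.camera_info('wrist'))
robot.move_ptp(p,T); robot.pause(.3)
I=robot.camera_info('wrist'); pickle.dump(I,open('w4.pkl','wb')); print(robot.get_state()['time'])
w=save('wrist','w4'); save('top','top4'); save('scene','scene4')
def ov(im,I,w0,h0,W,H):
    u=proj([SX,SY,.09],I)[0].astype(int); a,b=max(u[0]-w0//2,0),max(u[1]-h0//2,0); f=W/w0
    o=cv2.resize(im[b:b+h0,a:a+w0],(W,H),interpolation=cv2.INTER_CUBIC)
    for G,c in [(g,(0,0,255)) for g in (cov([SX,SY,.03,0,0,SYAW+np.pi/2])[1],)]+[(cov([SX,SY,.03,0,0,SYAW+np.pi/2])[2][1::2],(0,0,255))]:
        h=cv2.convexHull(np.float32(proj(G,I)))[:,0]
        cv2.polylines(o,[np.int32(((h-[a,b])+.5)*f*8)],True,c,1,cv2.LINE_AA,3)
    return o
A=ov(w[:,:,::-1].copy(),I,200,300,400,600)
L=[ov(cv2.imread(f'pics/{n}4.png'),C[n],80,60,400,300) for n in('top','scene')]
cv2.imwrite('pics/c7.png',np.hstack([A,np.vstack(L)]))
```

```text
32.0833
```

View pics/c7.png

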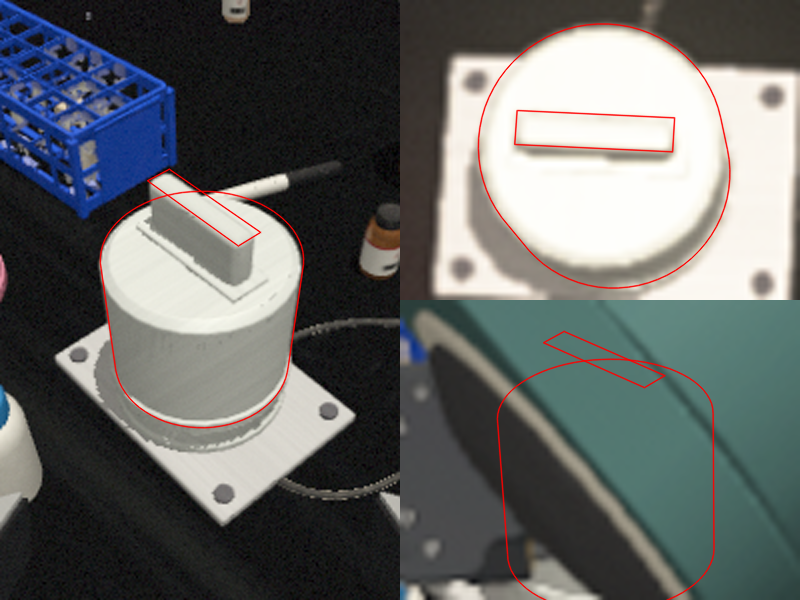

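The side view shows the cover's walls on the upright model's outline and its rim even on the body. The top view shows the bar within the predicted box, along the long side. The gripper is clear of everything, so I'm handing in.

```bash
python3 -c "
from rig import robot
print(robot.sign_off(), robot.get_state()['time'])"
```

```text
the job is handed in; nothing more can be done
the job is handed in; nothing more can be done
```

The tall cover is on the shoulder over the pot, twisted a quarter turn with its bar along the foot plate's long side, and released; I re-seated it twice to take out an offset and lean, the last check images showed it upright and centred to a few mm, and I handed in at about 32 s without seeing the verdict.

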